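# Shut the sample tray and bolt it behind its spring safety catch

## Task

Push the open sample tray of the autosampler fully home. Then hold the long spring safety catch on its top down with one fingertip while the other fingertip pushes the bolt by its upright lug all the way through the tray's staple, and take the hand away so that the catch springs back up and locks the bolt. Only push and press: grasp or lift nothing, and leave the bottles and other loose things where they stand.

Things in the scene. Friction and masses are not known exactly. Their poses are not given: they have to be found in the camera images.
- autosampler: Slate-grey instrument fixed on the bench, 240 mm deep (x), 300 wide (y); its flat top (deck) is 120 mm above the bench. Origin: centre of its underside. Its -x is the front, where the tray comes out; +y is the way the bolt slides to lock. Place and yaw vary. In this frame the bolt lies along y at x = -55 mm; guides over it (28 x 12 mm, tops 24 mm above the deck) at y = -85 and +40.
- tray (a joint): Opening of the sample tray (m): 0 fully home, up to 0.06 pulled out to the front (-x of the autosampler). Starts 0.025 to 0.05. About 3 N of friction, no spring.
- tray_front (a point): Middle of the top edge of the tray's front panel, on its outer face, 113 mm above the bench. Panel 12 mm thick, 290 wide, lower edge 17 mm above the bench. Moves with the tray; in the autosampler's frame x = -132 mm less the opening, y = 0.
- staple (a point): Middle of the top of the steel arch that the tray carries over the deck, 152 mm above the bench; inner width 23 mm. In the autosampler's frame x = -56 mm less the tray's opening, y = +75. The bolt passes through it only when the tray is home.
- bolt (a joint): Travel of the steel bolt (m) along the autosampler's +y: 0 drawn back (start), 0.042 end stop, locked. About 2 N of friction, no spring. Its rack teeth, 13 mm apart, meet the catch's tooth: while the catch is up the bolt is blocked after 1 to 8 mm, so hold the catch down throughout.
- bolt_lug (a point): Middle of the top of the bolt's upright lug, 55 mm above the deck (175 above the bench): a plate 28 mm wide (x), 10 thick (y), rising from the bolt bar (12 mm wide, its top 18 mm above the deck). Push its -y face towards +y. At travel 0 it is at x = -55, y = -30 mm in the autosampler's frame.
- catch (a joint): How far the safety catch is pressed down (m): 0 up (its rest), 0.008 at its stop. The bolt is free beyond 0.006. A spring pushes it up with about 3 N at rest, 7 N fully down.
- catch_top (a point): Middle of the top of the catch, a flat steel paddle 42 mm wide (x), 114 long (y), beside the bolt; top 34 mm above the deck at rest (154 above the bench), 26 fully down. At x = +1, y = -28 mm in the autosampler's frame. It moves straight down wherever it is pressed; a fingertip can slide along it.
- solvent_bottle: Amber glass bottle, 72 mm across, 150 mm tall, standing on the bench beside the autosampler. Bystander; origin: centre of its underside.
- beaker: Glass beaker, 70 mm across, 85 mm tall, on the bench beside the autosampler. Bystander; origin: centre of its underside.
- jar: White plastic jar, 60 mm across, 70 mm tall, on the bench beside the autosampler. Bystander; origin: centre of its underside.
- wrench: Steel wrench, 150 mm long, lying on the bench. Bystander; origin: the tool's underside.
- tip_box: Closed grey box, 85 x 120 x 60 mm, on the bench. Bystander; origin: centre of its underside.
- deck_bottle: Small amber bottle, 36 mm across, 60 mm tall, standing on the rear of the autosampler's top. Bystander; origin: centre of its underside.
- vial_rack: White block with vials, 50 x 90 mm, 50 mm tall, standing on the rear of the autosampler's top. Bystander; origin: centre of its underside.

How it is judged (in metres and radians):
On the way, in this order (a step that is already met when the one before it is completed fails the run):
1. the tray is pushed fully home (within 4 mm), the bolt still drawn back (value of joint tray below 0.004 m and value of joint bolt below 0.009 m), for 0.2 s.
2. the bolt is on its way with the catch held down (value of joint catch above 0.005 m and value of joint bolt between 0.012 and 0.036 m and value of joint tray below 0.005 m), for 0.03 s.
At the end, for the whole second after the job is handed in: The tray is home within 5 mm, the bolt has slid at least 36.5 mm of its 42 mm (through the staple), and the catch is back up within 1.5 mm, locking the bolt (value of joint tray below 0.005 m and value of joint bolt above 0.0365 m and value of joint catch below 0.0015 m); the robot touches nothing.
It fails at once if a thing standing on the autosampler is tipped over, or lifted or moved more than 30 mm (distance of any of deck_bottle, vial_rack from where it was at the start of the episode above 0.03 m or angle between any of deck_bottle, vial_rack's own z axis and vertical above 0.6 rad).
It fails at once if a loose thing on the bench is tipped over, or lifted or moved more than 30 mm (distance of any of solvent_bottle, beaker, jar, wrench, tip_box from where it was at the start of the episode above 0.03 m or angle between any of solvent_bottle, beaker, jar, tip_box's own z axis and vertical above 0.6 rad).
It also fails if it takes over 48 s, if anything falls off the work surface, if the arm or the gripper's body presses on something with over 40 N, if the wrist force passes 120 N, or if a joint passes its speed limit or range.

## Robot

A 7-joint arm with a two-finger parallel gripper is mounted at the origin on the work surface. World frame = base frame: x ahead of the robot, y to its left, z up, the work surface at z = 0. Lengths are in mm, angles in rad, forces in N, time in s.
With the tool pointing down it reaches from about 400 to 900 mm from the base axis. Payload 5.6 kg.
Tool frame: the origin (TCP) lies midway between the tips of the shut fingers; the grasp point (between the pads) lies 19 mm behind it; z points along the fingers, y is the direction in which the jaws open and shut (so a half turn about z gives the same grasp; the last joint's range is limited). The gripper opens to 92 mm and grips with 3 to 60 N. Pads are 20 mm wide; open, the fingers measure 128 mm over their backs; the gripper's body (75 mm by 189 mm) begins 69 mm behind the grasp point.
Start: joints at [1.268, 0.468, -0.012, 1.603, 0.006, 1.071, -0.056], TCP at [166.933, -628.207, 178.592] pointing down, gripper open.
Joint ranges: [-2.53, 2.53], [-0.31, 2.02], [-1.57, 1.55], [0.28, 2.44], [-1.29, 4.43], [0.15, 1.84], [-2.92, 2.92]. Speed limits (rad/s): [2.57, 2.57, 3.14, 3.14, 3.14, 3.14, 3.14].

## Interface

Orientations are given as a unit quaternion [x, y, z, w].
In Python, from workcell import robot, imaging, job gives the robot as it stands.
- The arm moves only by the tool servo_tool, never from a script. Its argument "deltas" is text: rows parted by semicolons, each of 5 numbers parted by spaces: the opening, from 0 (shut) to 1 (fully open), then the shift along the tool's x, y, z in units of 30 mm (1.0 is 30 mm), then the turn about the tool's z in units of 5 degrees (1.0 is 5 degrees). In form: gripper dx dy dz spin; .... A call has 1 to 5 rows; each row is the pose to reach, as a shift and turn from the pose commanded when the call began, along the tool's axes at that moment; what a row does not reach only later rows make up. A row lasts 1/8 s, in which the tool goes at most 62.5 mm and 10.7 degrees, less where a joint would pass 70% of its speed; a pose out of reach is approached as far as the arm can. A call with a gripper value outside its range is refused whole. The fingers move at their own pace and stop on an object; "grip_force" is the grip in N (left out, the last holds). Time passes only in rows, so rows that repeat a pose let the fingers close. It gives the time, the measured TCP pose, the force and the opening at its end, in the units of the state.
- robot.get_obs(): the state, without advancing time (a new reading comes with each control period).
- imaging.snapshot(name): name is "scene" or "top"; returns a dict with "img" (420x560x3 uint8, red, green, blue), "K" (3x3 intrinsics, pixels), "world_from_camera" (4x4, takes a point from camera to world coordinates). Camera axes: x right, y down, z forward; pixel columns grow to the right and rows downward; lengths in mm; the calibration is good to about 2 mm. A picture is of the moment at which its call begins. There is no depth.
- job.job_done(): hands the job in, once; it reports no verdict.
The state is a dict: "time_s": time; "joint_positions": joint angles; "qd": joint speeds; "effort": joint torques, N m; "tcp_pos": TCP position; "tcp_rot": TCP orientation; "ft_force": force on the tool from outside, world axes, zero at the start; "wrist_torque": the same for the moment, N m; "grip_width": finger opening in mm.
Only numpy, scipy, OpenCV 4.12 (cv2) and the standard library are available. Lean on these libraries where they do the work, as an engineer would, in place of code of your own. Each camera call takes 0.05 s, during which the arm holds its last target. There are 200 camera calls.

## Working session

There is one attempt and no reset: what is moved stays moved. The work goes in short steps, Python scripts to look and compute and a tool call to move; the robot and the scene stay as the last step left them, time stands still between calls to the robot, and variables do not carry over. Pictures are saved under pics/ and viewed, about 8 in all and at most 12, crops included, and the job is handed in when it is done.

Besides the shell and the picture viewer there is one more tool, called after "Emit:" as name(argument=value, ...) on one line, values as JSON. servo_tool: Moves the arm, as the interface text tells. Its arguments: {"type":"object","properties":{"deltas":{"type":"string"},"grip_force":{"type":"number"}},"required":["deltas"]}

```bash
mkdir -p pics; cat > h.py <<'E'
import numpy as np, cv2
from workcell import robot, imaging, job
def snap(n,f):
    s=imaging.snapshot(n); cv2.imwrite('pics/'+f,s['img'][:,:,::-1]); np.savez('pics/'+f[:-4]+'.npz',**s); return s
def ray(s,u,v,z):
    T=np.array(s['world_from_camera']);K=np.array(s['K'])
    d=T[:3,:3]@np.linalg.solve(K,[u,v,1.]);o=T[:3,3];return o+d*(z-o[2])/d[2]
def proj(s,p):
    T=np.linalg.inv(np.array(s['world_from_camera']));q=np.array(s['K'])@(T[:3,:3]@np.array(p,float)+T[:3,3]);return q[:2]/q[2]
E
python3 - <<'E'
from h import *
for n in ['scene','top']:
    s=snap(n,n+'0.png'); print(np.round(s['world_from_camera'],3),s['K'])
o=robot.get_obs();print(o['tcp_pos'],o['tcp_rot'],o['ft_force'],o['grip_width'],o['time_s'])
E
```

```text
[[ 1.690000e-01  6.990000e-01 -6.950000e-01  1.478825e+03]
 [ 9.860000e-01 -1.170000e-01  1.220000e-01 -1.689530e+02]
 [ 4.000000e-03 -7.060000e-01 -7.090000e-01  1.069541e+03]
 [ 0.000000e+00  0.000000e+00  0.000000e+00  1.000000e+00]] [[519.86573509   0.         273.78376468]
 [  0.         519.86573509 216.99746335]
 [  0.           0.           1.        ]]
[[ 8.000000e-03 -9.950000e-01  1.020000e-01  4.726150e+02]
 [-1.000000e+00 -9.000000e-03 -1.000000e-02 -9.188000e+00]
 [ 1.100000e-02 -1.020000e-01 -9.950000e-01  1.117914e+03]
 [ 0.000000e+00  0.000000e+00  0.000000e+00  1.000000e+00]] [[396.17586715   0.         274.85770771]
 [  0.         396.17586715 207.84254443]
 [  0.           0.           1.        ]]
[ 166.73496196 -627.65446763  177.75036922] [ 9.91580546e-01  1.29488999e-01 -1.69812631e-04 -7.69267265e-04] [-0.06191979 -0.06121932 -0.29834992] 91.98329679492038 0.1
```

View pics/scene0.png

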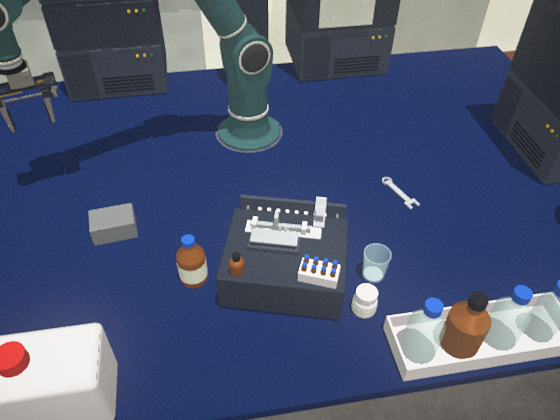

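View pics/top0.png

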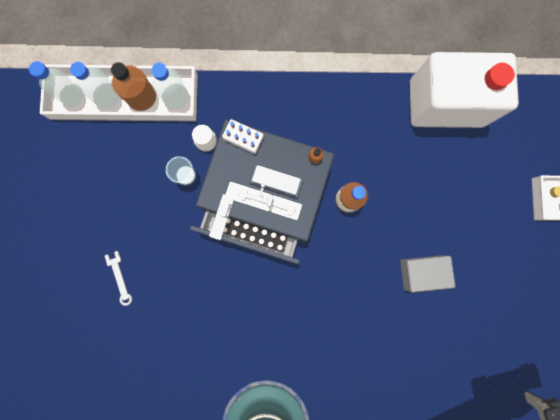

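The scene view shows the tray front towards the robot at about (293,205), with the catch at (275,238). In the top view the tray front runs (193,231)–(298,261), the catch is near (277,181) and the lug near (268,203). Next I'll zoom in.

```bash
python3 - <<'E'
from h import *
a=cv2.imread('pics/top0.png')[115:270,185:340]; b=cv2.imread('pics/scene0.png')[190:320,215:355]
cv2.imwrite('pics/c1.png',np.hstack([cv2.resize(a,(400*1,400),interpolation=cv2.INTER_CUBIC),cv2.resize(b,(400,371),interpolation=cv2.INTER_CUBIC)[:, :] if 0 else cv2.copyMakeBorder(cv2.resize(b,(400,371),interpolation=cv2.INTER_CUBIC),0,29,0,0,cv2.BORDER_CONSTANT)]))
t=dict(np.load('pics/top0.npz'))
hsv=cv2.cvtColor(t['img'],cv2.COLOR_RGB2HSV)
m=((hsv[...,1]<60)&(hsv[...,2]>140)).astype(np.uint8); m[:115]=0;m[270:]=0;m[:,:185]=0;m[:,340:]=0
n,l,st,c=cv2.connectedComponentsWithStats(m)
for i in range(1,n):
    if st[i,4]>40:
        cs,_=cv2.findContours((l==i).astype(np.uint8),0,2); r=cv2.minAreaRect(cs[0]); print(i,st[i],c[i],r,cv2.boxPoints(r).round(1).tolist())
# dark body outline
g=cv2.cvtColor(t['img'],cv2.COLOR_RGB2GRAY); print(t['img'][200,215],t['img'][170,310],t['img'][300,250],t['img'][246,245])
E
```

```text
1 [185 115  11   5  55] [190. 117.] ((190.0, 117.0), (4.0, 10.0), 90.0) [[185.0, 115.0], [195.0, 115.0], [195.0, 119.0], [185.0, 119.0]]
2 [222 119  42  34 711] [242.38959212 136.06610408] ((242.1883544921875, 135.5856170654297), (38.06986999511719, 22.262598037719727), 24.443954467773438) [[220.3000030517578, 137.8000030517578], [229.5, 117.5999984741211], [264.1000061035156, 133.3000030517578], [254.89999389648438, 153.60000610351562]]
3 [192 124  24  27 493] [203.50709939 137.03853955] ((203.25003051757812, 137.25001525878906), (26.16295051574707, 22.62741470336914), 45.0) [[186.0, 136.0], [202.0, 120.0], [220.5, 138.5], [204.5, 154.5]]
4 [185 158  10  27 191] [188.60209424 172.42931937] ((189.5, 171.0), (9.0, 26.0), 0.0) [[185.0, 184.0], [185.0, 158.0], [194.0, 158.0], [194.0, 184.0]]
5 [ 208  165   95   75 2889] [257.72274143 197.89096573] ((252.70587158203125, 198.3235321044922), (63.059268951416016, 102.59257507324219), 75.96376037597656) [[195.3000030517578, 180.1999969482422], [294.79998779296875, 155.3000030517578], [310.1000061035156, 216.5], [210.60000610351562, 241.39999389648438]]
6 [336 190   4  17  49] [337.87755102 197.93877551] ((337.5, 198.0), (16.0, 3.0), 90.0) [[336.0, 190.0], [339.0, 190.0], [339.0, 206.0], [336.0, 206.0]]
7 [200 212   8  17  54] [203.7037037  220.05555556] ((203.7808074951172, 219.9178009033203), (3.043069839477539, 17.0880069732666), 20.556041717529297) [[199.39999389648438, 227.39999389648438], [205.39999389648438, 211.39999389648438], [208.1999969482422, 212.5], [202.1999969482422, 228.5]]
21 [283 241  14  16 140] [289.44285714 248.17142857] ((289.4026794433594, 247.81622314453125), (9.190183639526367, 16.321767807006836), 17.10272979736328) [[282.6000061035156, 254.3000030517578], [287.3999938964844, 238.6999969482422], [296.20001220703125, 241.39999389648438], [291.3999938964844, 257.0]]
[108 116 128] [101 108 120] [ 47  66 117] [ 95 102 116]
```

View pics/c1.png

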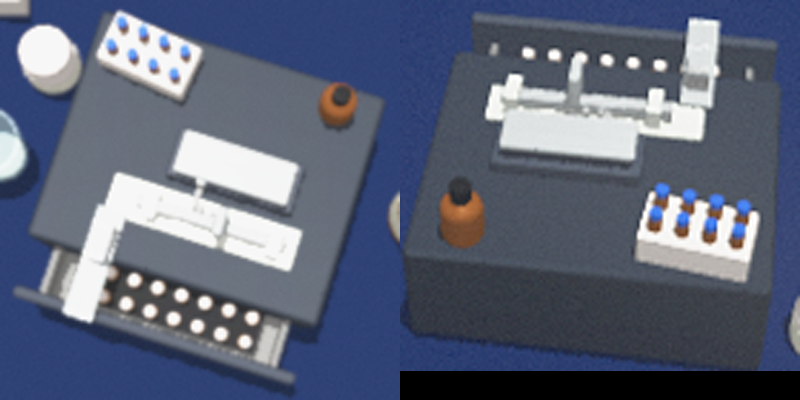

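The crop shows the deck corners near (105,10), (385,98), (312,325) and (30,232), and the catch near (187,130)–(300,166). The tray panel ends are near (14,295) and (292,380). I'll fit the pose.

```bash
python3 - <<'E'
from h import *
from scipy.optimize import least_squares
t=dict(np.load('pics/top0.npz')); s=dict(np.load('pics/scene0.npz'))
f=lambda u,v:(185+u/2.581,115+v/2.581); g=lambda u,v:(215+u*.35,190+v*.35)
# (view,pixel,local xy,z)
P=[(t,f(105,10),(120,150),120),(t,f(385,98),(120,-150),120),(t,f(312,325),(-120,-150),120),(t,f(30,232),(-120,150),120),
(t,f(187,130),(22,29),154),(t,f(300,167),(22,-85),154),(t,f(290,208),(-20,-85),154),
(s,g(501,155-2),(22,-85),154),(s,g(634,160),(22,29),154),(s,g(411-400+400-0,250) if 0 else g(10,250),(120,-150),120),(s,g(370,280),(120,150),120),
(s,g(177,58),(-55,-30),175)]
P=[(v,(p[0] if p[0]<400 else p[0],p[1]),l,z) for v,p,l,z in P]
P[7]=(s,g(101,153),(22,-85),154);P[8]=(s,g(234,160),(22,29),154)
def w(q,l,z):
    c,n=np.cos(q[2]),np.sin(q[2]);return [q[0]+c*l[0]-n*l[1],q[1]+n*l[0]+c*l[1],z]
def res(q): return np.concatenate([proj(v,w(q,l,z))-p for v,p,l,z in P])
r=least_squares(res,[560,20,-.3],x_scale=[10,10,.1],loss='soft_l1');print(r.x,np.degrees(r.x[2]));print(res(r.x).reshape(-1,2).round(1))
q=r.x;c,n=np.cos(q[2]),np.sin(q[2]);R=np.array([[c,n],[-n,c]])
for p in [f(14,293),f(292,381)]: print('panel',R@(ray(t,*p,113)[:2]-q[:2]))
print('staple',R@(ray(t,*f(107,207),152)[:2]-q[:2]))
for nm,l,z in [('lug',(-55,-30),175),('catch',(1,-28),154),('front',(-170,0),113)]: print(nm,w(q,l,z))
E
```

```text
[ 6.47744528e+02  5.54062742e+00 -3.00559466e-01] -17.220788907159303
[[-1.4 -0.7]
 [ 0.9  0. ]
 [ 1.6  1.2]
 [-2.4  1. ]
 [-0.8 -0.4]
 [-0.6 -0.8]
 [-1.8 -0.7]
 [-1.4 -4.7]
 [-0.3 -2.4]
 [-3.8 -0.5]
 [ 0.5  3.1]
 [-0.9  2. ]]
panel [-176.99582128  141.95476772]
panel [-175.80362319 -143.41348131]
staple [-72.16782053  76.36313746]
lug [np.float64(586.3284832836396), np.float64(-6.8314976208546625), 175]
catch [np.float64(640.4101689001815), np.float64(-21.500215386001177), 154]
front [np.float64(485.365456754306), np.float64(55.86991603176629), 113]
```

```bash
cat >> h.py <<'E'
import json,os
from scipy.spatial.transform import Rotation as Ro
try: Q=json.load(open('q.json'))
except Exception: Q=[647.7,5.5,-0.3006]
def toW(l):
    c,n=np.cos(Q[2]),np.sin(Q[2]);return np.array([Q[0]+c*l[0]-n*l[1],Q[1]+n*l[0]+c*l[1]])
def toL(w):
    c,n=np.cos(Q[2]),np.sin(Q[2]);d=np.array(w[:2])-Q[:2];return np.array([c*d[0]+n*d[1],-n*d[0]+c*d[1]])
def state():
    o=robot.get_obs();R=Ro.from_quat(o['tcp_rot']).as_matrix()
    print('t',round(o['time_s'],2),'L',toL(o['tcp_pos']).round(1),'z',round(o['tcp_pos'][2],1),'yaw err',round(np.degrees((np.arctan2(R[1,1],R[0,1])-Q[2]+np.pi)%(2*np.pi)-np.pi),2),'F',np.round(o['ft_force'],1),'w',round(o['grip_width'],1))
    return np.array(o['tcp_pos']),R
def plan(xy,z,yaw=None):
    """shift/spin units from here to world xy,z with tool y along local x"""
    p,R=state(); d=R.T@(np.array([xy[0],xy[1],z])-p)/30
    e=(np.arctan2(R[1,1],R[0,1])-(Q[2] if yaw is None else yaw)+np.pi)%(2*np.pi)-np.pi
    print('delta units',d.round(2),'spin',round(np.degrees(e)/5,2),'mm',np.linalg.norm(d)*30)
E
python3 - <<'E'
from h import *
plan((350,-300),178); plan(toW((-225,25)),178)
E
```

```text
t 0.1 L [-271.9 -747.2] z 177.8 yaw err -57.9 F [-0.1 -0.1 -0.3] w 92.0
delta units [ 8.71 -8.99  0.  ] spin -11.58 mm 375.424541873115
t 0.1 L [-271.9 -747.2] z 177.8 yaw err -57.9 F [-0.1 -0.1 -0.3] w 92.0
delta units [ 1.500e+01 -2.097e+01  2.000e-02] spin -11.58 mm 773.5983013014481
```

Emit:
servo_tool(deltas="0 1.2 -1.25 0 -1.6; 0 2.4 -2.5 0 -3.2; 0 3.7 -3.8 0 -4.8; 0 5 -5.1 0 -6.5; 0 6.2 -6.4 0 -8.2")

```text
time_s: 0.72
tcp_pos: [298.1, -393.0, 178.4]
tcp_rot: [0.882, 0.471, -0.0, -0.0]
ft_force: [0.4, -0.0, 1.1]
grip_width: 43.8
```

```bash
python3 -c "
from h import *
plan(toW((-225,25)),178)"
```

```text
t 0.72 L [-216.  -484.1] z 178.4 yaw err -16.59 F [ 0.4 -0.   1.1] w 43.8
delta units [16.18 -5.14  0.02] spin -3.32 mm 509.20954504271356
```

Emit:
servo_tool(deltas="0 1.6 -0.5 0 -0.6; 0 3.3 -1 0 -1.2; 0 5.1 -1.6 0 -2; 0 6.8 -2.1 0 -2.6; 0 8.4 -2.7 0 -3.3")

```text
time_s: 1.35
tcp_pos: [371.9, -139.1, 178.6]
tcp_rot: [0.806, 0.591, -0.0, 0.0]
ft_force: [0.7, 0.2, 0.1]
grip_width: 0.7
```

```bash
python3 -c "
from h import *
plan(toW((-225,25)),178)"
```

```text
t 1.35 L [-220.6 -219.8] z 178.6 yaw err -0.27 F [0.7 0.2 0.1] w 0.7
delta units [ 8.16 -0.18  0.02] spin -0.05 mm 244.7961372389396
```

Emit:
servo_tool(deltas="0 1.6 0 0 0; 0 3.3 0 0 0; 0 5 -0.1 0 0; 0 6.8 -0.1 0 0; 0 7.8 -0.1 0 0")

```text
time_s: 1.98
tcp_pos: [439.8, 85.8, 178.6]
tcp_rot: [0.806, 0.592, 0.0, -0.0]
ft_force: [0.5, -0.2, -0.5]
grip_width: 0.6
```

```bash
python3 - <<'E'
from h import *
plan(toW((-225,25)),92)
for n in ['scene','top']: snap(n,n+'1.png')
state()
t=cv2.imread('pics/top1.png')[115:315,170:370]; s=cv2.imread('pics/scene1.png')[160:310,200:350]
cv2.imwrite('pics/c2.png',np.hstack([cv2.resize(x,(400,400),interpolation=cv2.INTER_CUBIC) for x in (t,s)]))
E
```

```text
t 1.98 L [-222.4   15.1] z 178.6 yaw err -0.23 F [ 0.5 -0.2 -0.5] w 0.6
delta units [ 0.33 -0.09  2.89] spin -0.05 mm 87.19697330558759
t 2.08 L [-222.5   15.9] z 178.5 yaw err -0.08 F [ 0.2 -0.   0.2] w 0.4
```

View pics/c2.png

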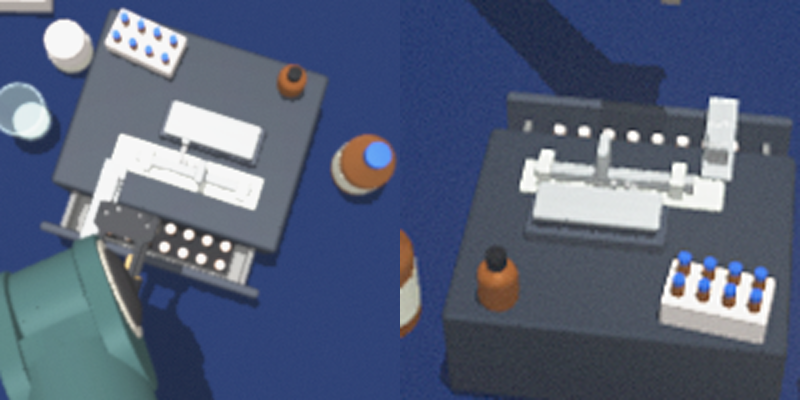

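The top view shows the hand over the tray front as intended, with the bench clear in front of the panel. Next I lower it and push.

Emit:
servo_tool(deltas="0 0.3 0 1.4 0; 0 0.3 0 2.85 0; 0 0.3 0 2.85 0")

```text
time_s: 2.45
tcp_pos: [439.4, 90.1, 90.7]
tcp_rot: [0.807, 0.59, -0.003, -0.002]
ft_force: [-0.4, -0.5, 0.6]
grip_width: 0.6
```

Emit:
servo_tool(deltas="0 0 0.6 0 0; 0 0 0.9 0 0; 0 0 1.2 0 0; 0 0 1.4 0 0; 0 0 1.6 0 0")

```text
time_s: 3.08
tcp_pos: [488.5, 77.0, 93.2]
tcp_rot: [0.807, 0.591, 0.0, 0.0]
ft_force: [-0.6, -0.2, 0.5]
grip_width: 0.3
```

```bash
python3 -c "
from h import *
state()"
```

```text
t 3.08 L [-173.2   21.2] z 93.2 yaw err -0.39 F [-0.6 -0.2  0.5] w 0.3
```

Emit:
servo_tool(deltas="0 0 0.15 0 0; 0 0 0.3 0 0; 0 0 0.45 0 0; 0 0 0.6 0 0")

```text
time_s: 3.58
tcp_pos: [505.5, 71.7, 93.0]
tcp_rot: [0.807, 0.591, -0.0, -0.0]
ft_force: [-0.9, -0.5, 0.3]
grip_width: 0.4
```

```bash
python3 - <<'E'
from h import *
state()
for n in ['scene','top']: snap(n,n+'2.png')
t=cv2.imread('pics/top2.png')[115:315,170:370]; s=cv2.imread('pics/scene2.png')[160:310,200:350]
cv2.imwrite('pics/c3.png',np.hstack([cv2.resize(x,(400,400),interpolation=cv2.INTER_CUBIC) for x in (t,s)]))
E
```

```text
t 3.58 L [-155.4   21.1] z 93.0 yaw err -0.39 F [-0.9 -0.5  0.3] w 0.4
```

View pics/c3.png

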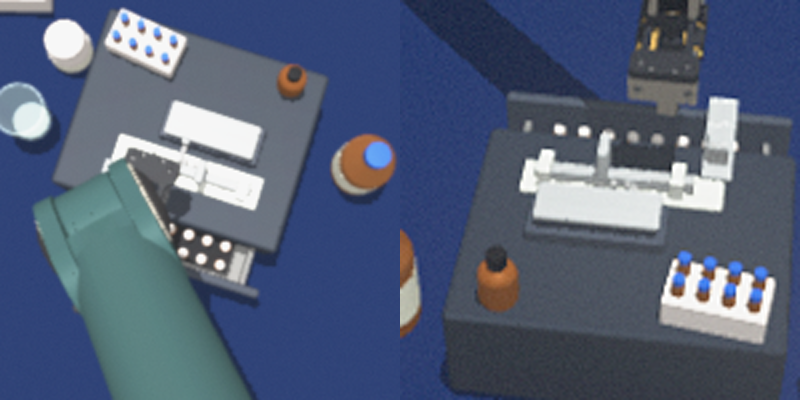

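```bash
python3 - <<'E'
from h import *
for k in ('scene2','top2'):
    s=dict(np.load(f'pics/{k}.npz'))
    print(k,[proj(s,p).round(1) for p in [(505.5,71.7,93),(505.5,71.7,113),(*toW((-176,20)),113),(*toW((-176,145)),113),(*toW((-176,-145)),113),(*toW((-56-44,75)),152)]])
    T=s['world_from_camera'];print(T[:3,3])
s=dict(np.load('pics/scene2.npz')); g=lambda u,v:(200+u*.375,160+v*.375)
for nm,p,z in [('panelL',g(110,95),113),('panelR',g(392,120),113),('staple',g(320,103),152),('lug',g(203,140),175),('deckBL',g(45,325),120),('deckBR',g(385,355),120)]: print(nm,p,toL(ray(s,*p,z)).round(1), ray(s,*p,z).round())
s=dict(np.load('pics/top0.npz'));f=lambda u,v:(185+u/2.581,115+v/2.581)
for nm,p,z in [('panelL',f(14,293),113),('panelR',f(292,381),113),('catch',f(236,168),154),('lug',f(202,182),175)]: print(nm,p,toL(ray(s,*p,z)).round(1), ray(s,*p,z).round())
E
```

```text
scene2 [array([299.4, 209.8]), array([299.7, 204.4]), array([300.1, 199.2]), array([346.7, 203.5]), array([239.6, 193.6]), array([319.5, 210.3])]
[1478.82475281 -168.95308561 1069.54127323]
top2 [array([239.1, 235.2]), array([238.5, 235. ]), array([236.4, 242.9]), array([189.4, 227.8]), array([298.7, 262.9]), array([223.4, 206.1])]
[ 472.61539864   -9.18764363 1117.91364329]
panelL (241.25, 195.625) [-168.5 -139.1] [446. -77. 113.]
panelR (347.0, 205.0) [-170.3  145.9] [528. 195. 113.]
staple (320.0, 198.625) [-143.3   73.3] [532. 118. 152.]
lug (276.125, 212.5) [-54.3 -29.7] [587.  -7. 175.]
deckBL (216.875, 281.875) [ 133.1 -142.1] [ 733. -170.  120.]
deckBR (344.375, 293.125) [125.9 148.8] [812. 110. 120.]
panelL (190.4242541650523, 228.52189074002325) [-177.  142.] [521. 194. 113.]
panelR (298.1344440139481, 262.61720263463775) [-175.8 -143.4] [437. -79. 113.]
catch (276.4374273537389, 180.09104998062764) [  0.9 -29.1] [640. -23. 154.]
lug (263.26423866718324, 185.51530414567998) [-25.   -3.8] [623.   9. 175.]
```

```bash
python3 - <<'E'
from h import *
state(); s=snap('scene','scene3.png')
a=cv2.imread('pics/scene0.png')[185:245,220:360];b=cv2.imread('pics/scene3.png')[185:245,220:360]
cv2.imwrite('pics/c4.png',np.vstack([cv2.resize(x,None,fx=5,fy=5,interpolation=cv2.INTER_CUBIC) for x in (a,b)]))
E
```

```text
t 3.67 L [-155.1   21.1] z 93.0 yaw err -0.42 F [0.4 0.2 0.5] w 0.3
```

View pics/c4.png

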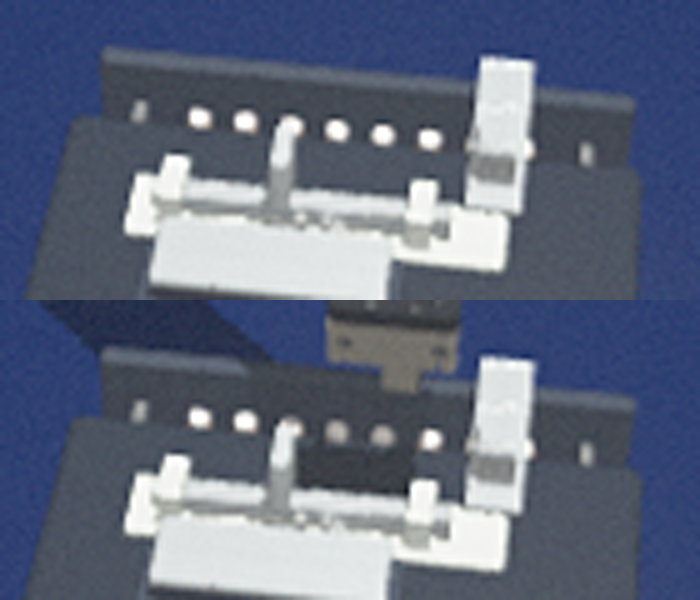

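```bash
python3 - <<'E'
from h import *
s=dict(np.load('pics/scene0.npz'));d=np.array([.257,-.966,0]);p=np.array([167,-628,178.])
for k in (46,60): print(proj(s,p+k*d),proj(s,p-k*d))
b=dict(np.load('pics/scene3.npz'))
a=s['img'][70:150,0:90];c=b['img'][185:225,280:325]
for y in range(185,225,2): print(y,b['img'][y,294:308:2].tolist())
cv2.imwrite('pics/c5.png',np.hstack([cv2.resize(x,(400,400),interpolation=cv2.INTER_CUBIC)[:,:,::-1] for x in (a,c)]))
E
```

```text
[ 20.09359988 139.14344261] [ 53.65600836 131.24215486]
[ 14.87710446 140.37151393] [ 58.65673843 130.06487918]
185 [[103, 108, 109], [74, 76, 84], [71, 74, 82], [74, 76, 82], [82, 83, 89], [72, 73, 79], [64, 69, 73]]
187 [[62, 65, 71], [68, 69, 76], [67, 69, 76], [68, 70, 74], [89, 92, 96], [77, 78, 82], [70, 74, 79]]
189 [[54, 57, 62], [48, 48, 54], [54, 56, 60], [53, 56, 62], [54, 55, 62], [56, 57, 60], [51, 55, 57]]
191 [[116, 115, 107], [115, 113, 107], [109, 107, 102], [105, 100, 97], [100, 96, 91], [98, 94, 91], [98, 97, 93]]
193 [[118, 115, 107], [113, 108, 102], [113, 110, 104], [117, 113, 110], [115, 111, 106], [117, 111, 107], [117, 117, 109]]
195 [[113, 111, 104], [117, 112, 108], [116, 112, 104], [117, 114, 110], [116, 113, 109], [119, 116, 110], [93, 93, 93]]
197 [[109, 106, 111], [116, 113, 106], [117, 116, 109], [115, 113, 109], [116, 115, 107], [113, 112, 105], [120, 117, 108]]
199 [[54, 64, 96], [91, 95, 103], [116, 112, 106], [113, 111, 105], [115, 111, 106], [84, 87, 97], [82, 91, 118]]
201 [[67, 73, 82], [95, 95, 96], [117, 113, 107], [119, 114, 108], [120, 116, 
[... 519 characters left out ...]
64, 68, 77], [120, 120, 120], [237, 234, 230]]
213 [[108, 112, 112], [151, 149, 148], [116, 115, 117], [64, 68, 77], [67, 70, 78], [178, 171, 167], [253, 252, 249]]
215 [[59, 63, 72], [69, 77, 84], [51, 58, 67], [59, 62, 67], [54, 60, 64], [84, 90, 98], [99, 102, 111]]
217 [[60, 61, 68], [59, 61, 69], [60, 62, 68], [60, 65, 73], [68, 70, 78], [79, 90, 100], [81, 87, 98]]
219 [[62, 63, 73], [62, 65, 72], [58, 62, 68], [65, 69, 76], [56, 59, 69], [75, 81, 96], [76, 86, 97]]
221 [[58, 65, 70], [61, 66, 73], [61, 63, 70], [58, 62, 68], [162, 168, 163], [232, 234, 230], [224, 229, 221]]
223 [[75, 81, 88], [53, 59, 66], [66, 72, 83], [51, 56, 64], [250, 252, 247], [244, 245, 242], [250, 251, 248]]
```

View pics/c5.png

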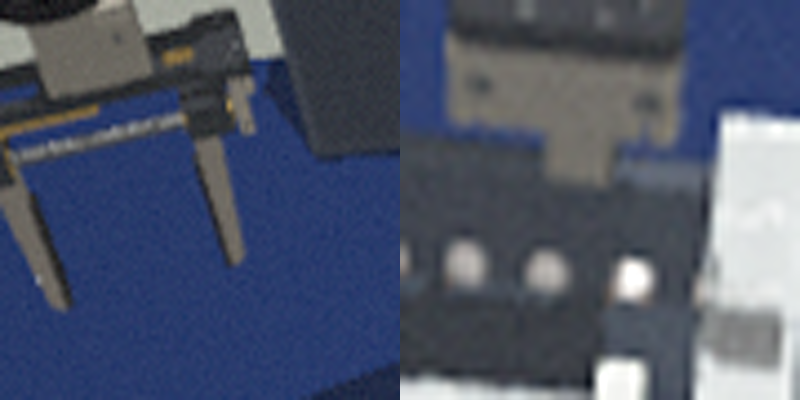

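The left crop puts the finger tips about 9 px above where I projected them. The right crop shows the shut fingertip overlapping the panel's top edge at about (300,203). So the real tip is around z = 118 and passed over the panel. I'll back off, go lower and push again.

Emit:
servo_tool(deltas="0 0 -1.3 0 0; 0 0 -2.4 0 0; 0 0 -2.4 0.4 0; 0 0 -2.4 0.77 0; 0 0 -2.4 0.77 0")

```text
time_s: 4.35
tcp_pos: [436.6, 93.2, 68.9]
tcp_rot: [0.807, 0.59, -0.001, -0.001]
ft_force: [-0.3, 1.1, 0.5]
grip_width: 0.0
```

Emit:
servo_tool(deltas="0 0 0.6 0 0; 0 0 0.8 0 0; 0 0 1 0 0; 0 0 1.2 0 0; 0 0 1.4 0 0")

```text
time_s: 4.97
tcp_pos: [476.0, 81.0, 69.9]
tcp_rot: [0.807, 0.591, -0.001, -0.0]
ft_force: [-3.9, 1.8, 2.3]
grip_width: 0.5
```

```bash
python3 - <<'E'
from h import *
state()
s=dict(np.load('pics/scene0.npz'));t=dict(np.load('pics/top0.npz'));print(proj(s,(0,0,0)),proj(t,(0,0,0)),s['K'][0,0])
E
```

```text
t 4.97 L [-186.4   21.2] z 69.9 yaw err -0.37 F [-3.9  1.8  2.3] w 0.5
[248.64347339 131.0572282 ] [265.26900418 425.17195838] 519.8657350899546
```

Emit:
servo_tool(deltas="0 0 0.25 0 0; 0 0 0.5 0 0; 0 0 0.75 0 0; 0 0 1 0 0; 0 0 1.2 0 0")

```text
time_s: 5.6
tcp_pos: [511.6, 69.9, 69.9]
tcp_rot: [0.807, 0.59, 0.0, -0.0]
ft_force: [-2.2, 2.0, 1.1]
grip_width: 0.3
```

Emit:
servo_tool(deltas="0 0 0.1 0 0; 0 0 0.15 0 0")

```text
time_s: 5.85
tcp_pos: [515.4, 68.7, 69.9]
tcp_rot: [0.807, 0.591, 0.0, -0.0]
ft_force: [-2.7, 1.7, 1.1]
grip_width: 0.7
```

```bash
python3 - <<'E'
from h import *
state()
E
```

```text
t 5.85 L [-145.    21.2] z 69.9 yaw err -0.39 F [-2.7  1.7  1.1] w 0.7
```

Emit:
servo_tool(deltas="0 0 0.07 0 0; 0 0 0.14 0 0")

```text
time_s: 6.1
tcp_pos: [517.3, 68.1, 69.9]
tcp_rot: [0.807, 0.591, -0.001, -0.001]
ft_force: [-9.9, 4.6, 7.5]
grip_width: -0.1
```

Emit:
servo_tool(deltas="0 0 0.06 0 0; 0 0 0.12 0 0")

```text
time_s: 6.35
tcp_pos: [517.2, 68.0, 69.7]
tcp_rot: [0.807, 0.591, -0.004, -0.003]
ft_force: [-18.1, 6.2, 15.6]
grip_width: 0.6
```

The force rose to 18 N with no further motion, so the tray is home. TCP local x is -143, which gives a finger half-thickness of about 11 mm. Now I back off and rise.

Emit:
servo_tool(deltas="0 0 -0.8 0 0; 0 0 -1.6 -0.1 0; 0.47 0 -1.6 -2 0; 0.47 0 -1.6 -4 0; 0.47 0 -1.6 -5.7 0")

```text
time_s: 6.98
tcp_pos: [478.1, 79.8, 243.6]
tcp_rot: [0.807, 0.59, 0.001, 0.001]
ft_force: [0.9, -1.2, -0.1]
grip_width: 28.4
```

```bash
python3 - <<'E'
from h import *
s=snap('scene','scene4.png');plan(toW((-26,-58)),240)
a=s['img'][160:310,200:350]
cv2.imwrite('pics/c6.png',cv2.resize(a,(600,600),interpolation=cv2.INTER_CUBIC)[:,:,::-1])
E
```

```text
t 7.03 L [-181.    23.1] z 249.7 yaw err -0.42 F [2.4 1.6 5.1] w 32.0
delta units [-2.67  5.18  0.38] spin -0.08 mm 175.17564946664254
```

View pics/c6.png

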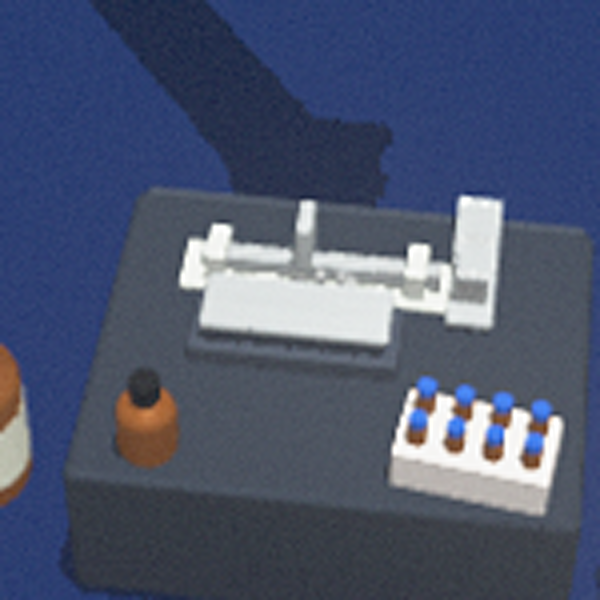

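The picture shows the tray closed. The lug top is at about (276.5,211.5) and the catch centre at about (275,238). I'll refine from these.

```bash
python3 - <<'E'
from h import *
s=dict(np.load('pics/scene4.npz')); g=lambda u,v:(200+u/4,160+v/4)
for n,p,z in [('lug',g(307,206),175),('catch c',g(299,311),154),('cBL',g(200,330),154),('cBR',g(392,346),154),('cTL',g(210,278),154),('cTR',g(398,290),154),('deckFL',g(148,190),120),('deckFR',g(592,230),120),('staple',g(479,203),152),('bottle',g(148,460),120),('rack top',g(475,420),150)]: print(n,toL(ray(s,*p,z)).round(1))
E
```

```text
lug [-58.  -28.6]
catch c [ 10.2 -24.6]
cBL [ 33.2 -80.7]
cBR [30.6 33.3]
cTL [ -9.5 -81.6]
cTR [-14.9  32.4]
deckFL [-114.3 -140.5]
deckFR [-116.4  149.5]
staple [-98.5  75.7]
bottle [ 107.2 -100. ]
rack top [76.9 85.7]
```

Emit:
servo_tool(deltas="0.47 -0.7 1.4 0 0; 0.47 -1.4 2.8 0 0; 0.47 -2 4 0 0; 0.47 -2.6 5.1 0 0; 0.47 -2.6 5.1 0 0")

```text
time_s: 7.65
tcp_pos: [600.8, -44.1, 239.9]
tcp_rot: [0.809, 0.588, -0.0, 0.001]
ft_force: [0.6, 0.5, 0.2]
grip_width: 43.5
```

```bash
python3 - <<'E'
from h import *
state()
s=snap('scene','scene5.png')
a=s['img'][130:280,200:350]
cv2.imwrite('pics/c7.png',cv2.resize(a,(600,600),interpolation=cv2.INTER_CUBIC)[:,:,::-1])
p,R=state()
for k in(-27,27):
  for dz in (0,25): print(k,dz,(proj(s,p+R[:,1]*k+[0,0,dz])-[200,130])*4)
E
```

```text
t 7.65 L [-30.2 -61.3] z 239.9 yaw err -0.72 F [0.6 0.5 0.2] w 43.5
t 7.7 L [-31.9 -59.3] z 240.1 yaw err -0.56 F [-0.   0.  -0.8] w 43.4
-27 0 [257.13368086 241.81166968]
-27 25 [256.75398548 210.08172689]
27 0 [242.75575274 304.33870551]
27 25 [242.14760812 272.53239229]
```

View pics/c7.png

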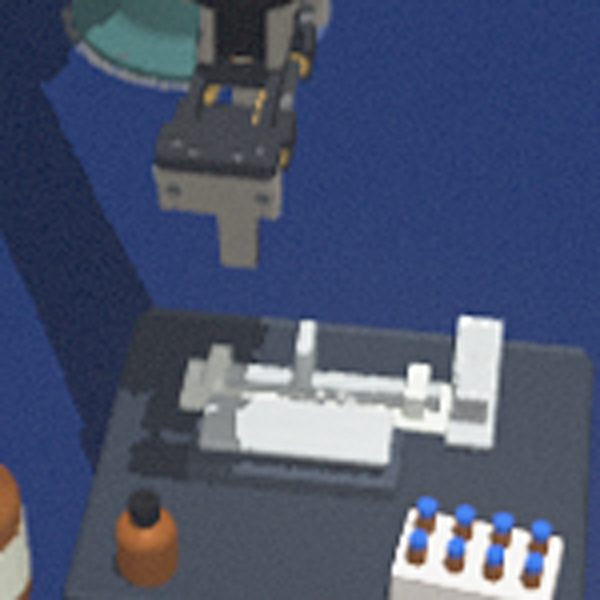

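The hand is above the bolt and catch. The +x finger tip is at (240,266), about 28 mm higher than TCP z implies, which matches the panel finding. I'll descend and look for catch contact.

Emit:
servo_tool(deltas="0.47 0 0.15 1.5 0; 0.47 0 0.15 2.7 0; 0.47 0 0.15 3.2 0")

```text
time_s: 8.07
tcp_pos: [601.9, -40.7, 143.2]
tcp_rot: [0.807, 0.591, -0.001, -0.001]
ft_force: [0.7, 0.3, 0.6]
grip_width: 43.4
```

Emit:
servo_tool(deltas="0.47 0 0 0.15 0; 0.47 0 0 0.3 0; 0.47 0 0 0.3 0")

```text
time_s: 8.45
tcp_pos: [604.0, -41.2, 136.8]
tcp_rot: [0.807, 0.59, 0.0, 0.001]
ft_force: [-0.3, 0.4, 0.4]
grip_width: 43.3
```

```bash
python3 - <<'E'
from h import *
state()
E
```

```text
t 8.45 L [-27.9 -57.6] z 136.8 yaw err -0.39 F [-0.3  0.4  0.4] w 43.3
```

Emit:
servo_tool(deltas="0.47 0 0 0.1 0; 0.47 0 0 0.2 0")

```text
time_s: 8.7
tcp_pos: [603.7, -41.4, 130.2]
tcp_rot: [0.807, 0.59, 0.0, 0.0]
ft_force: [-0.0, 0.1, -0.2]
grip_width: 42.8
```

Emit:
servo_tool(deltas="0.47 0 0 0.1 0; 0.47 0 0 0.1 0")

```text
time_s: 8.95
tcp_pos: [603.3, -41.4, 126.6]
tcp_rot: [0.807, 0.59, -0.0, -0.0]
ft_force: [-0.3, -0.4, 0.7]
grip_width: 43.2
```

Emit:
servo_tool(deltas="0.47 0 0 0.1 0; 0.47 0 0 0.1 0")

```text
time_s: 9.2
tcp_pos: [603.3, -41.3, 123.7]
tcp_rot: [0.807, 0.59, -0.0, -0.0]
ft_force: [0.7, 0.5, -0.4]
grip_width: 42.9
```

Emit:
servo_tool(deltas="0.47 0 0 0.1 0; 0.47 0 0 0.1 0")

```text
time_s: 9.45
tcp_pos: [603.3, -41.3, 120.7]
tcp_rot: [0.807, 0.59, -0.0, -0.0]
ft_force: [0.4, 0.6, -0.1]
grip_width: 42.9
```

Emit:
servo_tool(deltas="0.47 0 0 0.1 0; 0.47 0 0 0.1 0")

```text
time_s: 9.7
tcp_pos: [603.7, -41.3, 118.2]
tcp_rot: [0.807, 0.59, 0.0, 0.0]
ft_force: [-0.0, -0.4, 2.8]
grip_width: 43.3
```

Emit:
servo_tool(deltas="0.47 0 0 0.1 0; 0.47 0 0 0.1 0")

```text
time_s: 9.95
tcp_pos: [603.7, -41.3, 115.2]
tcp_rot: [0.807, 0.59, 0.0, 0.0]
ft_force: [-0.9, -0.3, 4.1]
grip_width: 43.4
```

```bash
python3 - <<'E'
from h import *
state()
s=snap('scene','scene6.png')
a=s['img'][170:260,220:340]
cv2.imwrite('pics/c8.png',cv2.resize(a,None,fx=6,fy=6,interpolation=cv2.INTER_CUBIC)[:,:,::-1])
E
```

```text
t 9.95 L [-28.1 -57.7] z 115.2 yaw err -0.4 F [-0.9 -0.3  4.1] w 43.4
```

View pics/c8.png

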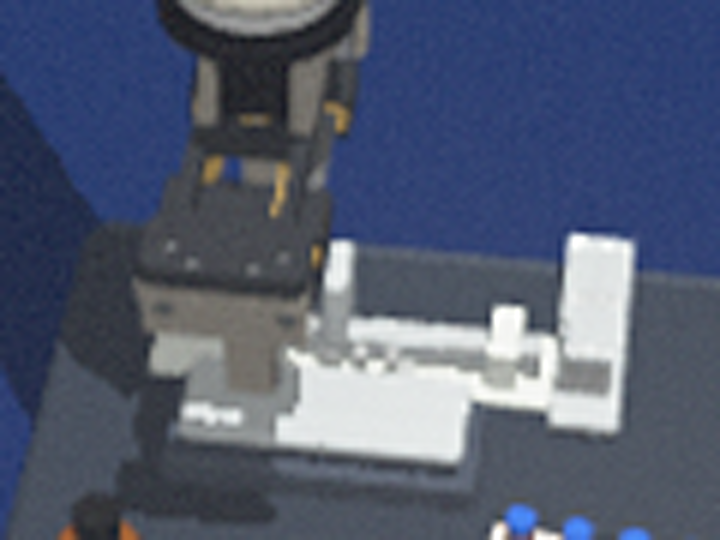

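The picture shows the +x fingertip on the catch paddle at about (250,390) in the crop, clear of the lug at (338,300). I keep pressing to the stop.

Emit:
servo_tool(deltas="0.47 0 0 0.13 0; 0.47 0 0 0.13 0")

```text
time_s: 10.25
tcp_pos: [603.7, -41.3, 111.3]
tcp_rot: [0.807, 0.59, 0.0, 0.0]
ft_force: [-1.2, 0.0, 5.5]
grip_width: 43.2
```

Emit:
servo_tool(deltas="0.47 0 0 0.07 0; 0.47 0 0 0.07 0")

```text
time_s: 10.5
tcp_pos: [603.9, -41.4, 110.3]
tcp_rot: [0.807, 0.59, 0.0, 0.001]
ft_force: [-3.7, -0.2, 11.9]
grip_width: 43.4
```

```bash
python3 - <<'E'
from h import *
for i in range(3): state()
E
```

```text
t 10.5 L [-28.  -57.8] z 110.3 yaw err -0.4 F [-3.7 -0.2 11.9] w 43.4
t 10.5 L [-28.  -57.8] z 110.3 yaw err -0.4 F [-3.7 -0.2 11.9] w 43.4
t 10.5 L [-28.  -57.8] z 110.3 yaw err -0.4 F [-3.7 -0.2 11.9] w 43.4
```

The catch is at its stop: the force jumped to 12 N. Now I slide along +y to push the lug.

Emit:
servo_tool(deltas="0.47 0.15 0 0 0; 0.47 0.3 0 0 0; 0.47 0.45 0 0 0; 0.47 0.6 0 0 0")

```text
time_s: 11.0
tcp_pos: [609.6, -29.5, 110.4]
tcp_rot: [0.808, 0.589, -0.002, 0.003]
ft_force: [-3.7, -11.6, 12.5]
grip_width: 43.3
```

```bash
python3 - <<'E'
from h import *
state()
E
```

```text
t 11.0 L [-26.  -44.8] z 110.4 yaw err -0.62 F [ -3.7 -11.6  12.5] w 43.3
```

Emit:
servo_tool(deltas="0.47 0.1 0 0 0; 0.47 0.15 0 0 0; 0.47 0.15 0 0 0")

```text
time_s: 11.38
tcp_pos: [610.6, -26.2, 110.3]
tcp_rot: [0.808, 0.589, -0.002, 0.003]
ft_force: [-3.5, -10.5, 14.1]
grip_width: 43.3
```

```bash
python3 - <<'E'
from h import *
state()
s=snap('scene','scene7.png')
a=s['img'][170:260,220:340]
cv2.imwrite('pics/c9.png',cv2.resize(a,None,fx=6,fy=6,interpolation=cv2.INTER_CUBIC)[:,:,::-1])
E
```

```text
t 11.38 L [-26.  -41.2] z 110.3 yaw err -0.64 F [ -3.5 -10.5  14.1] w 43.3
```

View pics/c9.png

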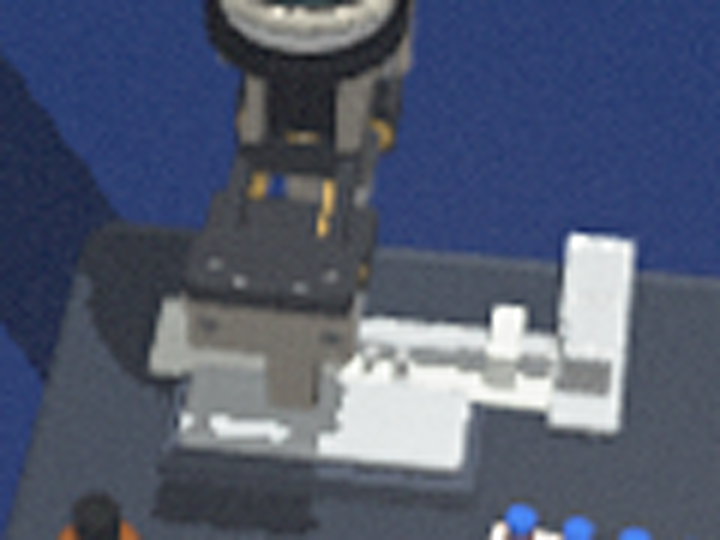

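The hand has moved on, the paddle is down and the lug is hidden behind the hand. The drag is steady at about 10 N, so I continue.

Emit:
servo_tool(deltas="0.47 0.12 0 0 0; 0.47 0.24 0 0 0; 0.47 0.36 0 0 0; 0.47 0.36 0 0 0")

```text
time_s: 11.92
tcp_pos: [614.1, -15.8, 110.3]
tcp_rot: [0.808, 0.589, -0.002, 0.003]
ft_force: [-4.2, -10.7, 12.7]
grip_width: 43.0
```

Emit:
servo_tool(deltas="0.47 0.12 0 0 0; 0.47 0.24 0 0 0; 0.47 0.36 0 0 0; 0.47 0.36 0 0 0")

```text
time_s: 12.42
tcp_pos: [617.4, -5.5, 110.3]
tcp_rot: [0.808, 0.589, -0.002, 0.003]
ft_force: [-3.2, -10.6, 13.1]
grip_width: 43.2
```

```bash
python3 - <<'E'
from h import *
state()
E
```

```text
t 12.43 L [-25.7 -19.5] z 110.3 yaw err -0.63 F [ -3.2 -10.6  13.1] w 43.2
```

Emit:
servo_tool(deltas="0.47 0.12 0 0 0; 0.47 0.24 0 0 0; 0.47 0.36 0 0 0; 0.47 0.36 0 0 0")

```text
time_s: 12.92
tcp_pos: [620.7, 4.8, 110.3]
tcp_rot: [0.808, 0.589, -0.002, 0.003]
ft_force: [-4.9, -9.3, 12.4]
grip_width: 43.4
```

Emit:
servo_tool(deltas="0.47 0.1 0 0 0; 0.47 0.2 0 0 0; 0.47 0.2 0 0 0")

```text
time_s: 13.3
tcp_pos: [622.3, 9.8, 110.3]
tcp_rot: [0.808, 0.589, -0.003, 0.004]
ft_force: [-5.2, -11.5, 13.9]
grip_width: 43.6
```

```bash
python3 - <<'E'
from h import *
state()
E
```

```text
t 13.3 L [-25.5  -3.5] z 110.3 yaw err -0.64 F [ -5.2 -11.5  13.9] w 43.6
```

Emit:
servo_tool(deltas="0.47 0.1 0 0 0; 0.47 0.15 0 0 0; 0.47 0.15 0 0 0")

```text
time_s: 13.68
tcp_pos: [622.2, 9.6, 110.3]
tcp_rot: [0.809, 0.588, -0.006, 0.005]
ft_force: [-10.1, -18.3, 18.7]
grip_width: 43.4
```

Emit:
servo_tool(deltas="0.47 0.1 0 0 0; 0.47 0.1 0 0 0")

```text
time_s: 13.92
tcp_pos: [622.1, 9.6, 110.3]
tcp_rot: [0.809, 0.588, -0.008, 0.006]
ft_force: [-13.0, -25.2, 23.2]
grip_width: 43.2
```

```bash
python3 - <<'E'
from h import *
state()
E
```

```text
t 13.93 L [-25.7  -3.7] z 110.3 yaw err -0.8 F [-13.  -25.2  23.2] w 43.2
```

The force climbs and motion stopped at local y = -3.6, the expected end stop. I relax the side push and lift.

Emit:
servo_tool(deltas="0.47 -0.25 0 0 0; 0.47 -0.3 -0.3 0 0; 0.47 -0.35 -0.7 0 0; 0.47 -0.35 -2 0 0; 0.47 -0.35 -4 0 0")

```text
time_s: 14.55
tcp_pos: [506.5, 49.4, 108.5]
tcp_rot: [0.808, 0.589, 0.0, -0.0]
ft_force: [-0.6, 1.3, 0.5]
grip_width: 42.9
```

Emit:
servo_tool(deltas="0.47 -1 -1.6 0 0; 0.47 -1.5 -3.2 0 0; 0.47 -1.5 -4.8 0 0; 0.47 -1.5 -4.8 0 0")

```text
time_s: 15.05
tcp_pos: [352.5, 50.5, 108.4]
tcp_rot: [0.806, 0.591, -0.002, 0.001]
ft_force: [1.3, -0.9, 1.1]
grip_width: 43.0
```

```bash
python3 - <<'E'
from h import *
state()
s=snap('scene','scene8.png')
a=s['img'][180:280,215:355]
cv2.imwrite('pics/c10.png',cv2.resize(a,None,fx=5,fy=5,interpolation=cv2.INTER_CUBIC)[:,:,::-1])
print([((proj(s,(*toW((-55,y)),175))-[215,180])*5).round() for y in (-30,6.5,12)])
E
```

```text
t 15.05 L [-295.3  -44.4] z 108.4 yaw err -0.29 F [ 1.3 -0.9  1.1] w 43.0
[array([305., 161.]), array([379., 169.]), array([390., 170.])]
```

View pics/c10.png

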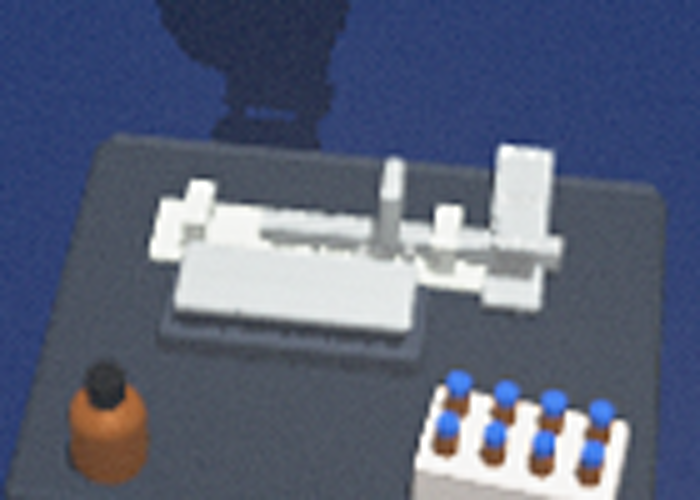

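That release was not what I intended: I put the lift in the wrong column, so the hand slid off in -x at the same height instead of rising. The picture still shows the lug at (393,165), where travel 42 mm predicts, and the bolt through the staple. The paddle looks up, and the bottle and rack are in place. I'll check catch and tray numerically against the earlier frame and confirm the hand is clear.

```bash
python3 - <<'E'
from h import *
I={k:dict(np.load(f'pics/scene{k}.npz'))['img'].astype(int) for k in (4,7,8)}
# rear edge of catch (bright->dark going down) at columns left of / right of the hand; rear row = last bright
for c in (262,285,290,295):
    print(c,{k:I[k][238:258,c].mean(1).round().astype(int).tolist() for k in I})
d=np.abs(I[8]-I[4]).max(2)>45
n,l,st,_=cv2.connectedComponentsWithStats(d.astype(np.uint8))
print([s.tolist() for s in st[1:] if s[4]>8])
state()
E
```

```text
262 {4: [228, 226, 228, 212, 153, 95, 64, 93, 109, 110, 90, 71, 77, 79, 85, 88, 87, 84, 87, 89], 7: [138, 135, 198, 235, 199, 145, 151, 115, 69, 71, 76, 71, 73, 68, 65, 64, 58, 61, 61, 59], 8: [227, 227, 228, 214, 154, 96, 67, 88, 108, 111, 94, 77, 74, 75, 84, 86, 87, 84, 85, 83]}
285 {4: [228, 230, 231, 231, 229, 231, 209, 124, 72, 70, 92, 112, 103, 76, 77, 69, 81, 90, 85, 83], 7: [229, 230, 228, 230, 231, 229, 230, 232, 218, 142, 96, 108, 102, 74, 75, 69, 79, 88, 89, 86], 8: [229, 229, 231, 230, 228, 232, 209, 127, 74, 69, 93, 111, 102, 79, 75, 72, 81, 90, 86, 86]}
290 {4: [228, 230, 230, 232, 230, 232, 224, 165, 94, 69, 95, 106, 110, 95, 71, 79, 82, 88, 89, 88], 7: [230, 231, 230, 231, 230, 232, 231, 230, 230, 194, 110, 94, 108, 96, 78, 77, 81, 87, 85, 84], 8: [228, 228, 231, 230, 230, 231, 223, 161, 94, 67, 91, 107, 110, 92, 79, 79, 83, 84, 89, 87]}
295 {4: [231, 232, 231, 233, 232, 234, 234, 212, 129, 73, 83, 101, 113, 100, 77, 77, 73, 81, 88, 87], 7: [230, 230, 229, 231, 230, 234, 235, 235, 236, 224, 143, 98, 112, 100, 80, 75, 73, 82, 89, 91], 8: [231, 231, 232, 232, 233, 232, 234, 213, 127, 72, 87, 104, 114, 104, 77, 79, 75, 83, 86, 89]}
[[258, 0, 42, 73, 1251], [284, 0, 57, 42, 1396], [223, 24, 34, 11, 116], [256, 30, 8, 18, 71], [312, 42, 14, 5, 32], [220, 56, 2, 8, 14], [304, 68, 21, 7, 38], [267, 71, 59, 97, 1966], [281, 98, 6, 2, 9], [230, 112, 11, 6, 18], [292, 127, 25, 27, 390], [238, 140, 10, 8, 41], [244, 151, 7, 2, 9], [272, 210, 7, 17, 76], [289, 211, 7, 17, 77], [256, 224, 11, 4, 33], [324, 227, 4, 7, 21], [310, 229, 3, 4, 10]]
t 15.1 L [-292.9  -43.6] z 108.9 yaw err -0.35 F [ 0.4 -0.2  0.6] w 43.5
```

Emit:
servo_tool(deltas="0.47 0 0 -0.5 0; 0.47 0 0 -1 0; 0.47 0 0 -1 0")

```text
time_s: 15.48
tcp_pos: [357.7, 50.8, 139.7]
tcp_rot: [0.807, 0.59, 0.001, 0.001]
ft_force: [-1.0, 0.0, -0.2]
grip_width: 43.2
```

```bash
python3 - <<'E'
from h import *
state(); print(job.job_done())
E
```

```text
t 15.47 L [-290.4  -42.5] z 139.7 yaw err -0.45 F [-1.   0.  -0.2] w 43.2
the job is handed in; nothing more can be done
None
```

The tray is home, the bolt is through the staple at its end stop, and the catch has sprung back up. I handed the job in at about 15.5 s.

**What I did:** I pushed the tray in with the shut fingers until it stopped. Then I held the catch at its stop with one fingertip while the other pushed the lug about 42 mm to its end stop.

**Last checks:**
- **Bolt:** the lug moved 17 px in the picture, which matches 42 mm of travel.
- **Catch and tray:** both match the picture taken before the bolt was pushed (tray home, catch up), with the catch edge at the same pixels.
- **Loose things:** the deck bottle and vial rack show no movement. I made no separate check of the things on the bench, but the picture differences show no sign that they moved.
- **Hand:** it is clear, with the force reading near zero.

**What went wrong or disagreed:**
- **Tip height:** the fingertips were about 30–35 mm higher than the TCP height implied. The first tray push passed over the panel, and I repeated it lower.
- **Release:** I put the lift in the wrong column, so the hand slid off the catch towards the front instead of rising. It caused no visible harm.

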